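# Slide the stop carriage home in its keeper rails

### The arm

A 7-joint arm with a two-finger parallel gripper is mounted at the origin on a cart in front of the work surface, level with it; the furniture and walls round the work are solid. World frame = base frame: x ahead of the robot, y to its left, z up, the work surface at z = 0. Lengths are in m, angles in rad, forces in N, time in s.
With the tool pointing down it reaches from about 0.4 to 0.875 m from the base axis. Payload 19.3 kg.
Tool frame: the origin (TCP) lies midway between the tips of the shut fingers; the grasp point (between the pads) lies 19 mm behind it (bot.pinch_z is the distance from the TCP to the grasp point, in m); z points along the fingers, y is the line along which they close (so a half turn about z gives the same grasp; the last joint's range is limited). The gripper opens to 85 mm and grips with 20 to 120 N. Pads are 22 mm wide; open, the fingers measure 114 mm over their backs; the gripper's body (76 mm by 85 mm) begins 54 mm behind the grasp point. The pads swing forward as they close: fully open they stand 13 mm farther back than shut.
Start: joints at [-1.307, 0.521, -0.036, 1.599, 0.021, 1.021, -0.113], TCP at [0.205, 0.59, 0.231] pointing down, gripper open.
Joint ranges: [-2.91, 2.91], [-0.3, 2.13], [-1.5, 1.42], [0.17, 2.43], [-1.26, 4.41], [0.16, 1.93], [-2.52, 2.52]. Speed limits (rad/s): [1.89, 1.89, 2.39, 2.39, 3.01, 3.01, 3.01].

### API

Orientations are given as [roll, pitch, yaw] about the fixed x, y, z axes, in that order (R = Rz(yaw) Ry(pitch) Rx(roll)).
In Python, from workcell import observe, viewer, bot gives the robot as it stands. The module is installed in compiled form; this text tells all that it offers.
- The arm moves only by the tool play_rows, never from a script. Its argument "motion" is a list of rows, each a list of 7 numbers: the shift along the tool's x, y, z in cm, then the turn, a rotation vector about the tool's x, y, z in rad, then the opening, from -1 (shut) to 1 (fully open), so that 0 is half open. A call has exactly 5 rows; each row is the pose to reach, as a shift and turn from the pose commanded when the call began, along the tool's axes at that moment; what a row does not reach only later rows make up. A row lasts 1/10 s, in which the tool goes at most 50 mm and 8.59 degrees, less where a joint would pass 70% of its speed; a pose out of reach is approached as far as the arm can. A call with a gripper value outside its range is refused whole. The fingers move at their own pace and stop on an object; "squeeze" is the grip in N (left out, the last holds). Time passes only in rows, so rows that repeat a pose let the fingers close, or fill a call up. It gives the time, the measured TCP pose, the force, the opening and the grip force at its end, in the units of the state.
- observe(): the state, without advancing time (a new reading comes with each control period).
- viewer.grab_frame(name): name is "side" or "top" or "wrist"; returns (picture, depth): 420x560x3 uint8, red, green, blue; 420x560 float32, m along the optical axis (not along the pixel's ray), 0 where there is no reading.
- viewer.camera_info(name): a dict with "fx", "fy", "cx", "cy" (pixels), "R" (3x3) and "t" (3): a world point X has camera coordinates R X + t. Camera axes: x right, y down, z forward; pixel columns grow to the right and rows downward; lengths in m; the calibration is good to about 2 mm. The wrist camera is an equidistant fisheye: a pixel r from the principal point sees the ray r / f radians off the axis. A picture is of the moment at which its call begins: read the wrist's pose just before it. camera_info takes no time and is no camera call; for the wrist camera it gives the pose at the moment of the call.
- bot.job_done(): hands the job in; it is judged then, once.
The state is a dict: "clock": time; "qpos": joint angles; "qd": joint speeds; "joint_efforts": joint torques, N m; "position": TCP position; "tool_rot": TCP orientation; "force": force on the tool from outside, world axes, zero at the start; "moment": the same for the moment, N m; "grip_width": finger opening in m; "finger_force": force on a finger pad.
Only numpy, scipy, OpenCV 4.12 (cv2) and the standard library are available. Lean on these libraries where they do the work, as an engineer would, in place of code of your own. Each camera call takes 0.05 s, during which the arm holds its last target. There are 200 camera calls.

### The job

The stop carriage (the plywood block with the star knob) stands loose on the saw table. Push or slide it over the table into the open, flared end of the two keeper rails and on along them until it is fully home against the end stop, then let go of it. Leave the spanner and the hex key beside the rails where they lie.

Things in the scene. Friction and masses are not known exactly. Their poses are not given: they have to be found in the camera images.
- carriage: Stop carriage, loose, 0.4-0.7 kg, upright, slides on the table. Origin: centre of its underside; x = travel (same front and back: either end may lead), y across, z up. Aluminium base plate 90 (x) x 76 (y) x 8 mm; neck 70 x 38 mm up to z=19; plywood block 90 x 84 mm from z=19 to 39. Starts outside the rails on the robot's side, its x within 0.55 rad of theirs.
- carriage_knob (a point): Top centre of the black star knob fixed on the middle of the carriage, 63 mm above its underside; knob 46 mm across, from z = 39 to 63 mm (core 34 mm). The upright faces of the plywood block below it can be pushed.
- track: Track fixed on the table: two dark steel keeper rails and an end stop. Origin: on the table, where the carriage's origin is when home; x along the rails from open end to stop (away from the robot), y left, z up. Rails x=-50 to 61 mm, 17 mm high, 109 mm wide outside; feet 4 mm high to y=+-68. Inside 81 mm wide up to z=11; lips over it, z=11 to 17, leave a 49 mm slot.
- track_mouth (a point): Middle of the open end, on the table, where the lips begin (track x = -50 mm). Before it the walls flare out over 26 mm (to track x = -76 mm), from 81 to about 104 mm inside. The base plate can go under the lips only from here, neck in the slot; the plywood block then rides 2 mm above the rails.
- track_stop (a point): Middle of the face of the pale aluminium end stop, on the table (track x = +45 mm). The stop is 109 mm wide and 32 mm high; the carriage's leading end touches it when home.
- spanner_24: Bystander: double open-ended steel spanner 187 x 49 x 8 mm lying by the rip fence, left of the rails; origin at the centre of its underside.
- hex_key_1: Bystander: black L-shaped hex key 114 x 40 x 8 mm lying between the rails and the blade guard; origin at the centre of its underside.
Not all that is in view belongs to the job. What is shaped like the carriage but purple is not meant.

How it is judged:
By the outcome, as a careful person would: the job done as asked, in the order asked, and still so for the second after the job is handed in, with the robot touching nothing.
It also fails if it takes over 51 s, if anything falls off the work surface, if the arm or the gripper's body presses on something with over 40 N, if the wrist force passes 120 N, or if a joint passes its speed limit or range.

## Working session

There is one attempt and no reset: what is moved stays moved. The work goes in short steps, Python scripts to look and compute and a tool call to move; the robot and the scene stay as the last step left them, time stands still between calls to the robot, and variables do not carry over. Pictures are saved under pics/ and viewed, at most 10 in all, crops included, and the job is handed in when it is done.

Besides the shell and the picture viewer there is one more tool, called after ">>>" as name(argument=value, ...), one argument or row to a line, values as JSON. play_rows: Moves the arm, as the interface text tells. Its arguments: {"type":"object","properties":{"motion":{"type":"array"},"squeeze":{"type":"number"}},"required":["motion"]}

```bash
mkdir -p pics
cat > h.py <<'E'
import numpy as np, cv2
from workcell import observe, viewer, bot
def snap(n):
    ci=viewer.camera_info(n); p,d=viewer.grab_frame(n); return p,d,ci
def pt(ci,d,u,v,w=1):
    z=np.median(d[v-w:v+w+1,u-w:u+w+1]); c=np.array([(u-ci['cx'])/ci['fx']*z,(v-ci['cy'])/ci['fy']*z,z])
    return np.array(ci['R']).T@(c-np.array(ci['t']))
def cloud(ci,d):
    v,u=np.mgrid[:d.shape[0],:d.shape[1]]
    c=np.stack([(u-ci['cx'])/ci['fx']*d,(v-ci['cy'])/ci['fy']*d,d],-1)
    return (c-np.array(ci['t']))@np.array(ci['R'])
E
python3 - <<'E'
from h import *
for n in('side','top'):
    p,d,ci=snap(n); np.savez('%s0.npz'%n,p=p,d=d,**ci); cv2.imwrite('pics/%s0.png'%n,p[:,:,::-1])
    print(n,ci['fx'],-np.array(ci['R']).T@ci['t'],(d>0).mean())
s=observe();print(s['position'],s['tool_rot'],s['clock'])
E
```

```text
side 468.817143215444 [0.40340824 0.85896822 0.78032494] 0.9040178571428571
top 511.49925479091996 [ 0.58460412 -0.0624667   1.04408537] 0.9961692176870748
[0.20466694 0.59022956 0.23077955] [-3.14056825e+00 -6.76806427e-06  2.80778459e+00] 0.1
```

View pics/top0.png

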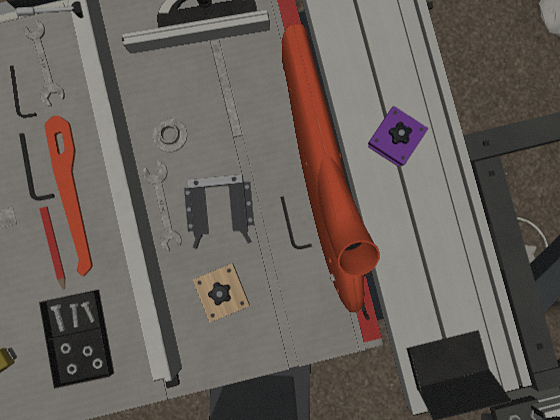

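View pics/side0.png

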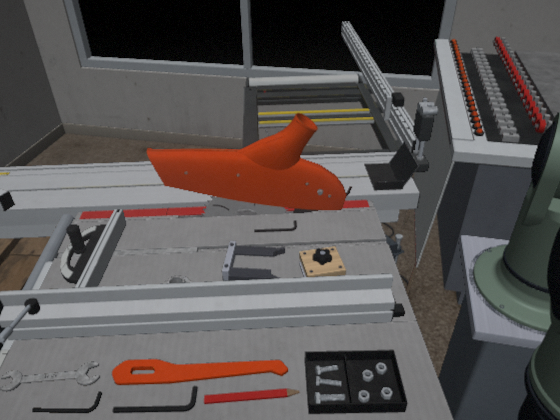

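Top view: the plywood carriage is at (221,293), and the purple decoy at (400,132) is excluded. The track stop is at (215,182), with the flared mouth at (195,243) to (250,237). The spanner is at (163,205) and the hex key at (293,225). The side view agrees, with the carriage at (322,260) and the stop at (232,262).

```bash
cat > fit.py <<'E'
from h import *
def carr(p,P,u0,v0,r=45):
    hsv=cv2.cvtColor(p,cv2.COLOR_RGB2HSV); z=P[...,2]
    m=np.zeros(z.shape,bool); m[v0-r:v0+r,u0-r:u0+r]=1
    top=m&(z>.030)&(z<.046)&(hsv[...,1]>60)&(hsv[...,0]<30); kn=m&(z>.05)&(z<.075)
    c,s,a=cv2.minAreaRect(P[top][:,:2].astype(np.float32)*1000)
    return c,s,a,np.median(z[top]),P[kn].mean(0) if kn.any() else None,top.sum(),kn.sum()
E
python3 - <<'E'
from fit import *
for n,u,v in(('top',221,293),('side',322,262)):
    f=np.load(n+'0.npz'); P=cloud(f,f['d']); print(n,carr(f['p'],P,u,v,45 if n=='top' else 30))
    if n=='top':
        z=P[...,2]; 
        def reg(a,b,c,d,lo,hi):
            m=np.zeros(z.shape,bool); m[b:d,a:c]=1; m&=(z>lo)&(z<hi); Q=P[m]
            return cv2.minAreaRect(Q[:,:2].astype(np.float32)*1000),np.median(Q[:,2]),m.sum()
        print('stop',reg(175,165,260,200,.026,.04))
        print('rails',reg(175,170,262,260,.012,.024))
        print('railsL',reg(175,185,219,236,.013,.024)); print('railsR',reg(219,185,262,232,.013,.024))
        for q in((140,250),(120,150),(60,340),(330,170),(352,255),(165,200),(292,215),(215,270)): print(q,P[q[1],q[0]].round(3))
cr=np.load('top0.npz')['p'][160:340,150:320]
cv2.imwrite('pics/crop.png',cv2.resize(cr[:,:,::-1],None,fx=3.3,fy=3.3,interpolation=2))
E
```

```text
top ((483.2633361816406, 51.31597137451172), (88.83822631835938, 84.10586547851562), 23.673290252685547, np.float64(0.03769563280124891), array([0.48338729, 0.05078692, 0.05831993]), np.int64(1566), np.int64(350))
stop (((702.1792602539062, 70.12208557128906), (16.560577392578125, 108.87173461914062), 7.031579494476318), np.float64(0.030646137444471852), np.int64(439))
rails (((632.653564453125, 77.74856567382812), (121.71736907958984, 147.33499145507812), 7.126588344573975), np.float64(0.01572500335390712), np.int64(1528))
railsL (((644.0455322265625, 90.42861938476562), (96.77845764160156, 55.51408767700195), 5.606430530548096), np.float64(0.015792878438272206), np.int64(666))
railsR (((650.52685546875, 30.244396209716797), (97.62747192382812, 43.47286605834961), 7.897644996643066), np.float64(0.015852488224370395), np.int64(658))
(140, 250) [0.564 0.196 0.096]
(120, 150) [0.75  0.242 0.093]
(60, 340) [ 0.378  0.376 -0.   ]
(330, 170) [ 0.704 -0.142  0.208]
(352, 255) [ 0.566 -0.18   0.21 ]
(165, 200) [0.664 0.174 0.006]
(292, 215) [ 0.64  -0.086 -0.005]
(215, 270) [ 0.525  0.068 -0.002]
side ((484.3025207519531, 53.66312789916992), (89.3179702758789, 85.84700775146484), 23.421817779541016, np.float64(0.03879054384903233), array([0.4726582 , 0.11391474, 0.06423914]), np.int64(772), np.int64(395))
```

View pics/crop.png

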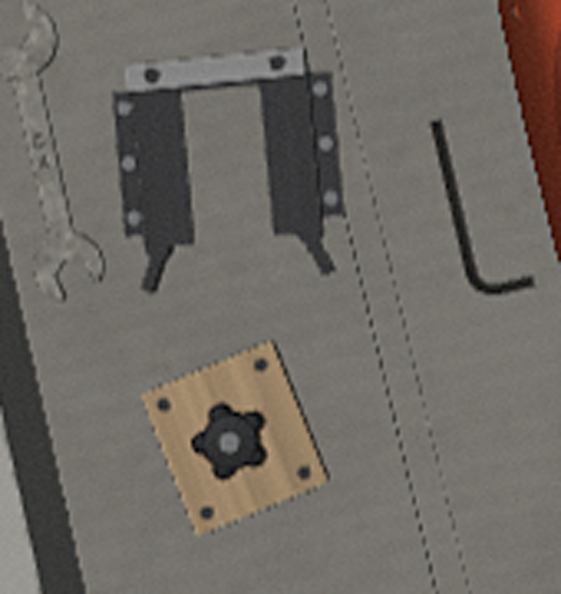

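The close crop confirms the choice: plywood block, star knob at crop (230,441), and the dark track ahead of it. Next I refine the track pose and the lobe directions of the knob.

Run:
```python
from fit import *
f=np.load('top0.npz'); P=cloud(f,f['d']); z=P[...,2]; p=f['p'].astype(int)
a=np.radians(7.03); R=np.array([[np.cos(a),np.sin(a)],[-np.sin(a),np.cos(a)]])
T=((P[...,:2]-[.6493,.0636])@R.T)*1000
box=(abs(T[...,0])<110)&(abs(T[...,1])<75)
m=box&(z>.012)&(z<.022)&(p.sum(2)<260)
for lo,hi in((-76,-66),(-66,-56),(-45,-25),(-25,0),(0,20),(20,38)):
    q=T[m&(T[...,0]>lo)&(T[...,0]<hi)]; y=q[:,1]
    if len(y): print(lo,hi,'outer',y.min().round(1),y.max().round(1),'inner',y[y<0].max().round(1),y[y>0].min().round(1))
q=T[m];print('rail x range',np.percentile(q[:,0],[0,2,98,100]))
s=box&(z>.026)&(z<.036);q=T[s&(T[...,0]>20)];print('stop',q.min(0),q.max(0))
# knob lobes
k=(z>.05)&(z<.075)&(np.hypot(P[...,0]-.4835,P[...,1]-.051)<.035)
d=P[k][:,:2]-P[k][:,:2].mean(0); c,_=cv2.minEnclosingCircle(P[k][:,:2].astype(np.float32)*1000);print('knob',c)
d=P[k][:,:2]-np.array(c)/1000
r=np.hypot(*d.T); th=np.degrees(np.arctan2(d[:,1],d[:,0])); o=r>.018
print('lobe phase',np.degrees(np.angle(np.exp(5j*np.radians(th[o])).sum()))/5,abs(np.exp(5j*np.radians(th[o])).mean()))
```

```text
-76 -66 outer -57.7 57.5 inner -49.7 48.6
-66 -56 outer -55.9 54.7 inner -44.7 43.6
-45 -25 outer -54.5 54.3 inner -24.3 24.4
-25 0 outer -54.4 54.6 inner -24.6 24.4
0 20 outer -54.5 54.8 inner -24.4 24.0
20 38 outer -54.6 54.2 inner -25.0 24.6
rail x range [-74.95652188 -67.22918668  45.00896001  46.15415394]
stop [ 44.9994532  -54.43461122] [61.56108043 54.43698068]
knob (482.65509033203125, 51.331268310546875)
lobe phase 24.09405385215215 0.6172058576194783
```

>>> play_rows(
  motion=[
    [-3,-2.9,0,0,0,0.08,1],
    [-6.2,-5.9,0,0,0,0.2,1],
    [-9.6,-9.1,0,0,0,0.32,1],
    [-13,-12.3,0,0,0,0.44,1],
    [-16.4,-15.6,0,0,0,0.56,1],
  ],
)

```text
clock: 0.6
position: [0.3091, 0.3875, 0.2312]
tool_rot: [-3.141, -0.0, 2.243]
force: [1.2, 0.5, 0.1]
grip_width: 0.0856
finger_force: 0.0
```

```bash
cat > go.py <<'E'
import sys; from h import *
from scipy.spatial.transform import Rotation as Ro
x,y,z,yaw=map(float,sys.argv[1:]); s=observe()
R=Ro.from_euler('xyz',s['tool_rot']); G=Ro.from_euler('xyz',[np.pi,0,np.radians(yaw)])
print('t',s['clock'],'pos',np.round(s['position'],4),'yaw',np.degrees(s['tool_rot']).round(2),'F',np.round(s['force'],1),'w',s['grip_width'])
print('shift cm',(R.inv().apply(np.array([x,y,z])-s['position'])*100).round(2),'turn',(R.inv()*G).as_rotvec().round(4))
E
python3 go.py .483 .0515 .231 114
```

```text
t 0.6 pos [0.3091 0.3875 0.2312] yaw [-179.99   -0.    128.51] F [1.2 0.5 0.1] w 0.08558428634488725
shift cm [-3.712e+01 -7.310e+00  2.000e-02] turn [-2.000e-04 -0.000e+00  2.532e-01]
```

>>> play_rows(
  motion=[
    [-4,-0.8,0,0,0,0.05,1],
    [-8,-1.6,0,0,0,0.1,1],
    [-12,-2.4,0,0,0,0.15,1],
    [-16,-3.2,0,0,0,0.2,1],
    [-20,-4,0,0,0,0.25,1],
  ],
)

```text
clock: 1.1
position: [0.4031, 0.2068, 0.2313]
tool_rot: [3.142, -0.0, 1.996]
force: [1.1, 1.1, 0.8]
grip_width: 0.0857
finger_force: 0.0
```

```bash
python3 go.py .483 .0515 .14 114
```

```text
t 1.1 pos [0.4031 0.2068 0.2313] yaw [180.    -0.   114.36] F [1.1 1.1 0.8] w 0.08573980634720128
shift cm [-17.44   0.87   9.13] turn [ 0.     -0.      0.0062]
```

>>> play_rows(
  motion=[
    [-4,0.2,0,0,0,0,1],
    [-8.5,0.4,0,0,0,0,1],
    [-13,0.6,2,0,0,0,1],
    [-17.4,0.9,5,0,0,0.006,1],
    [-17.4,0.9,9,0,0,0.006,1],
  ],
)

```text
clock: 1.6
position: [0.4856, 0.0493, 0.1415]
tool_rot: [3.138, 0.003, 1.986]
force: [0.9, 1.2, -1.0]
grip_width: 0.0853
finger_force: 0.0
```

```bash
python3 go.py .483 .0515 .041 114
python3 - <<'E'
from h import *
p,d,ci=snap('wrist'); cv2.imwrite('pics/w1.png',p[:,:,::-1]); np.savez('w1.npz',p=p,d=d,**ci); print({k:np.round(v,3) for k,v in ci.items()})
E
```

```text
t 1.6 pos [0.4856 0.0493 0.1415] yaw [1.7979e+02 1.4000e-01 1.1379e+02] F [ 0.9  1.2 -1. ] w 0.08534835940949406
shift cm [ 0.33 -0.19 10.05] turn [ 0.0036  0.0025 -0.0036]
{'fx': np.float64(325.192), 'fy': np.float64(325.192), 'cx': np.float64(281.211), 'cy': np.float64(207.592), 'R': array([[ 0.915,  0.404,  0.004],
       [ 0.382, -0.87 ,  0.311],
       [ 0.129, -0.283, -0.95 ]]), 't': array([-0.466, -0.155,  0.246])}
```

View pics/w1.png

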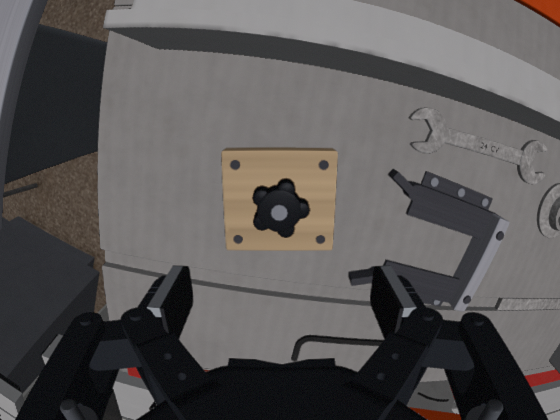

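The knob shows at (280,212) in the wrist view, with a lobe pointing right along the closing line and the fingers on either side. I'll check it by ray.

```bash
python3 - <<'E'
from h import *
f=np.load('w1.npz')
for u,v,z in((280,212,.063),(223,150,.039),(336,150,.039),(332,249,.039),(226,250,.039)):
    a=np.array([u-f['cx'],v-f['cy']])/f['fx']; r=np.hypot(*a); ray=np.r_[a/r*np.sin(r),np.cos(r)]
    w=f['R'].T@ray; C=-f['R'].T@f['t']; X=C+w*(z-C[2])/w[2]
    dd=f['d'][v,u]; print(X.round(4),(C+w/np.cos(r)*dd).round(4))
E
python3 go.py .483 .0515 .041 114
```

```text
[0.4842 0.0531 0.063 ] [0.4842 0.053  0.0626]
[0.4276 0.0738 0.039 ] [0.4273 0.0734 0.0368]
[0.5065 0.1085 0.039 ] [0.508  0.1082 0.0323]
[0.5406 0.0331 0.039 ] [ 5.546e-01  1.880e-02 -2.000e-04]
[ 0.4596 -0.0035  0.039 ] [ 4.605e-01 -2.350e-02  1.000e-04]
t 1.65 pos [0.4815 0.0508 0.135 ] yaw [-1.7969e+02  2.0000e-02  1.1392e+02] F [ -5.6   0.5 -10.1] w 0.0853204633488984
shift cm [0.01 0.22 9.4 ] turn [-0.0054  0.0004 -0.0014]
```

>>> play_rows(
  motion=[
    [0,0.05,1.5,0,0,0,1],
    [0,0.1,3,0,0,0,1],
    [0,0.1,4.5,0,0,0,1],
    [0,0.1,5.5,0,0,0,1],
    [0,0.1,5.5,0,0,0,1],
  ],
)

```text
clock: 2.15
position: [0.4832, 0.0546, 0.0858]
tool_rot: [-3.14, -0.001, 1.992]
force: [0.5, -0.6, 0.3]
grip_width: 0.0856
finger_force: 0.0
```

>>> play_rows(
  motion=[
    [0,0,0,0,0,0,1],
    [0,0,0,0,0,0,1],
    [0,0,0,0,0,0,1],
    [0,0,0,0,0,0,1],
    [0,0,0,0,0,0,1],
  ],
)

```text
clock: 2.65
position: [0.484, 0.0542, 0.0865]
tool_rot: [3.141, 0.0, 1.992]
force: [0.1, -0.4, 0.6]
grip_width: 0.0853
finger_force: 0.0
```

```bash
python3 go.py .4835 .052 .042 114
```

```text
t 2.65 pos [0.484  0.0542 0.0865] yaw [179.98   0.   114.12] F [ 0.1 -0.4  0.6] w 0.08528787921122495
shift cm [-0.18 -0.13  4.45] turn [0.0003 0.     0.0021]
```

>>> play_rows(
  motion=[
    [-0.2,-0.1,1.2,0,0,0,1],
    [-0.2,-0.1,2.4,0,0,0,1],
    [-0.2,-0.1,3.6,0,0,0,1],
    [-0.2,-0.1,4.4,0,0,0,1],
    [-0.2,-0.1,4.4,0,0,0,1],
  ],
)

```text
clock: 3.15
position: [0.483, 0.0517, 0.0409]
tool_rot: [-3.139, -0.0, 1.992]
force: [0.3, -0.4, 0.2]
grip_width: 0.0856
finger_force: 0.0
```

>>> play_rows(
  motion=[
    [0,0,0,0,0,0,0.5],
    [0,0,0,0,0,0,0.3],
    [0,0,0,0,0,0,0.1],
    [0,0,0,0,0,0,-0.1],
    [0,0,0,0,0,0,-0.3],
  ],
  squeeze=30,
)

```text
clock: 3.65
position: [0.4842, 0.0521, 0.0429]
tool_rot: [3.14, 0.0, 1.992]
force: [-1.6, 0.6, 8.7]
grip_width: 0.0417
finger_force: 29.2
```

>>> play_rows(
  motion=[
    [0,0,0,0,0,0,-0.5],
    [0,0,0,0,0,0,-0.6],
    [0,0,0,0,0,0,-0.6],
    [0,0,0,0,0,0,-0.6],
    [0,0,0,0,0,0,-0.6],
  ],
  squeeze=30,
)

```text
clock: 4.15
position: [0.4842, 0.0521, 0.0429]
tool_rot: [3.14, 0.0, 1.992]
force: [-0.8, -0.2, 8.4]
grip_width: 0.0414
finger_force: 29.2
```

```bash
cat > c.py <<'E'
from fit import *
import sys
p,d,ci=snap('top'); P=cloud(ci,d); z=P[...,2]
if len(sys.argv)>1: cv2.imwrite('pics/%s.png'%sys.argv[1],cv2.resize(p[130:350,110:330,::-1],None,fx=2.6,fy=2.6))
p,d,ci=snap('side'); 
if len(sys.argv)>1: cv2.imwrite('pics/%s_s.png'%sys.argv[1],cv2.resize(p[190:320,180:400,::-1],None,fx=3,fy=3))
E
python3 go.py .484 .052 .041 114; python3 c.py g1
```

```text
t 4.15 pos [0.4842 0.0521 0.0429] yaw [1.7993e+02 1.0000e-02 1.1411e+02] F [-0.8 -0.2  8.4] w 0.041449020996031
shift cm [ 0.   -0.02  0.19] turn [0.0012 0.0001 0.002 ]
```

View pics/g1_s.png

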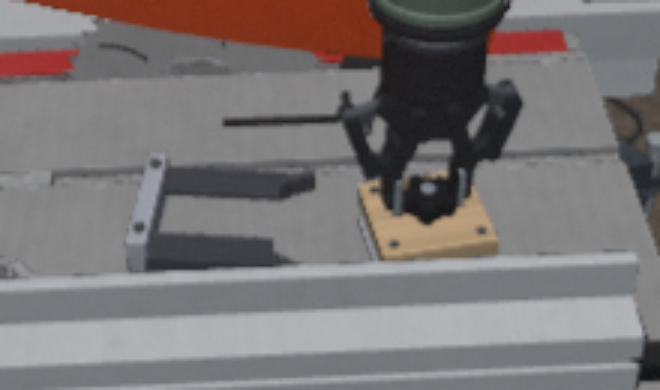

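```bash
python3 go.py .5153 .0471 .0434 97.3
```

```text
t 4.25 pos [0.4842 0.0521 0.0429] yaw [1.7993e+02 1.0000e-02 1.1412e+02] F [-1.  -0.4  8.5] w 0.04121861087509107
shift cm [-1.72  2.63 -0.04] turn [ 1.200e-03 -1.000e-04  2.935e-01]
```

>>> play_rows(
  motion=[
    [-0.3,0.5,-0.05,0,0,0.05,-0.6],
    [-0.7,1.1,-0.05,0,0,0.12,-0.6],
    [-1.1,1.7,-0.05,0,0,0.19,-0.6],
    [-1.5,2.3,-0.05,0,0,0.26,-0.6],
    [-1.7,2.6,-0.05,0,0,0.293,-0.6],
  ],
)

```text
clock: 4.75
position: [0.5143, 0.0475, 0.043]
tool_rot: [-3.141, -0.001, 1.697]
force: [-7.0, 3.6, 9.5]
grip_width: 0.0419
finger_force: 31.2
```

>>> play_rows(
  motion=[
    [0,0,0,0,0,0,-0.6],
    [0,0,0,0,0,0,-0.6],
    [0,0,0,0,0,0,-0.6],
    [0,0,0,0,0,0,-0.6],
    [0,0,0,0,0,0,-0.6],
  ],
)

```text
clock: 5.25
position: [0.5145, 0.0473, 0.043]
tool_rot: [3.141, -0.0, 1.699]
force: [-2.9, 3.0, 5.8]
grip_width: 0.0415
finger_force: 30.8
```

```bash
python3 go.py .5401 .0501 .0434 97.3
python3 - <<'E'
from h import *
p,d,ci=snap('wrist'); cv2.imwrite('pics/w2.png',p[:,:,::-1]); np.savez('w2.npz',p=p,d=d,**ci)
E
```

```text
t 5.25 pos [0.5145 0.0473 0.043 ] yaw [ 1.7999e+02 -2.0000e-02  9.7350e+01] F [-2.9  3.   5.8] w 0.041541602751891234
shift cm [-0.05  2.58 -0.04] turn [ 0.0002 -0.0003  0.0009]
```

View pics/w2.png

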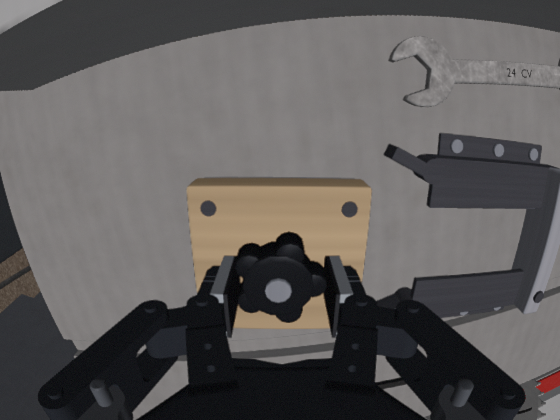

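The wrist view shows the gripped knob at (278,290), with the block's far-side screws at (208,208) and (349,209) and its far edge from (190,186) to (370,186). The block looks parallel to the rails; I'll check that numerically in the track frame.

```bash
cat > wr.py <<'E'
from h import *
def wp(f,u,v,z):
    a=np.array([u-f['cx'],v-f['cy']])/f['fx']; r=np.hypot(*a); ray=np.r_[a/r*np.sin(r),np.cos(r)]
    w=f['R'].T@ray; C=-f['R'].T@f['t']; return C+w*(z-C[2])/w[2]
def tr(X):
    a=np.radians(7.03); R=np.array([[np.cos(a),np.sin(a)],[-np.sin(a),np.cos(a)]]); return (R@(X[:2]-[.6493,.0636])*1000).round(1)
E
python3 - <<'E'
from wr import *
f=np.load('w2.npz')
for n,u,v,z in(('s1',208,208,.039),('s2',349,209,.039),('cL',190,186,.039),('cR',370,186,.039),('lipLmouth',432,206,.017),('lipLend',534,206,.017),('knob',278,290,.063),('lipR',413,279,.017),('lipRend',522,271,.017)):
    print(n,tr(wp(f,u,v,z)))
s=observe();print(tr(s['position']))
E
```

```text
s1 [-170.5   31.9]
s2 [-102.7   31.8]
cL [-178.8   42.9]
cR [-93.1  43.3]
lipLmouth [-46.8  26.6]
lipLend [38.8 27.3]
knob [-136.5    1.8]
lipR [-51.2 -22.1]
lipRend [ 44.  -23.4]
[-135.7    0.3]
```

>>> play_rows(
  motion=[
    [0,1,0,0,0,0,-0.6],
    [0,2,0,0,0,0,-0.6],
    [-0.03,3.2,0,0,0,0,-0.6],
    [-0.03,4.4,0,0,0,0,-0.6],
    [-0.03,5.6,0,0,0,0,-0.6],
  ],
)

```text
clock: 5.8
position: [0.5682, 0.0532, 0.0428]
tool_rot: [-3.137, -0.0, 1.698]
force: [-16.4, -0.9, 18.7]
grip_width: 0.041
finger_force: 32.8
```

>>> play_rows(
  motion=[
    [0,0.5,0,0,0,0,-0.6],
    [0,1,0,0,0,0,-0.6],
    [0,1.5,0,0,0,0,-0.6],
    [0,2,0,0,0,0,-0.6],
    [0,2.5,0,0,0,0,-0.6],
  ],
)

```text
clock: 6.3
position: [0.593, 0.0563, 0.0428]
tool_rot: [-3.137, -0.0, 1.698]
force: [-14.9, -1.9, 18.5]
grip_width: 0.0416
finger_force: 32.7
```

```bash
python3 go.py .6493 .0636 .043 97.3
python3 - <<'E'
from wr import *
s=observe();print(tr(s['position']))
p,d,ci=snap('wrist'); cv2.imwrite('pics/w3.png',p[:,:,::-1]); np.savez('w3.npz',p=p,d=d,**ci)
E
```

```text
t 6.3 pos [0.593  0.0563 0.0428] yaw [-179.76   -0.     97.3 ] F [-14.9  -1.9  18.5] w 0.0415612704556675
shift cm [ 0.01  5.68 -0.04] turn [-0.0042 -0.     -0.    ]
[-56.8  -0.4]
```

View pics/w3.png

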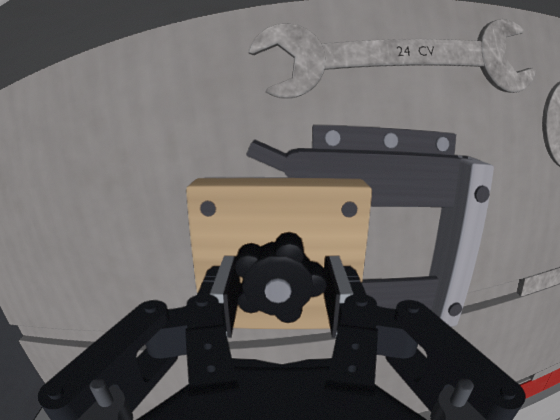

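The leading end is about 35 mm inside the lips, over the rails and straight (block edge at row 186). The carriage moved with the gripper. I'll ease the downward press slightly and continue.

>>> play_rows(
  motion=[
    [0,0.7,-0.05,0,0,0,-0.6],
    [0,1.5,-0.05,0,0,0,-0.6],
    [0,2.4,-0.05,0,0,0,-0.6],
    [0,3.3,-0.05,0,0,0,-0.6],
    [0,4.2,-0.05,0,0,0,-0.6],
  ],
)

```text
clock: 6.85
position: [0.6372, 0.0625, 0.0431]
tool_rot: [-3.141, 0.0, 1.699]
force: [-0.5, -0.1, -4.7]
grip_width: 0.0416
finger_force: 31.0
```

>>> play_rows(
  motion=[
    [0,0.4,0,0,0,0,-0.6],
    [0,0.7,0,0,0,0,-0.6],
    [0,1.0,0,0,0,0,-0.6],
    [0,1.3,0,0,0,0,-0.6],
    [0,1.5,0,0,0,0,-0.6],
  ],
)

```text
clock: 7.35
position: [0.6515, 0.0644, 0.0433]
tool_rot: [3.142, 0.0, 1.699]
force: [0.6, 0.7, -4.8]
grip_width: 0.0418
finger_force: 31.1
```

>>> play_rows(
  motion=[
    [0,0.1,0,0,0,0,-0.6],
    [0,0.2,0,0,0,0,-0.6],
    [0,0.3,0,0,0,0,-0.6],
    [0,0.3,0,0,0,0,-0.6],
    [0,0.3,0,0,0,0,-0.6],
  ],
)

```text
clock: 7.85
position: [0.6518, 0.0644, 0.043]
tool_rot: [-3.136, -0.001, 1.698]
force: [-16.4, -1.4, 7.2]
grip_width: 0.0417
finger_force: 33.0
```

```bash
python3 go.py .6493 .0636 .043 97.3; python3 -c "
from wr import *
print(tr(observe()['position']))"
```

```text
t 7.85 pos [0.6518 0.0644 0.043 ] yaw [-1.797e+02 -3.000e-02  9.731e+01] F [-16.4  -1.4   7.2] w 0.04166597050115898
shift cm [-0.05 -0.26  0.  ] turn [-0.0053 -0.0006  0.0002]
[2.6 0.5]
```

>>> play_rows(
  motion=[
    [0,0.1,0.05,0,0,0,-0.6],
    [0,0.2,0.05,0,0,0,-0.6],
    [0,0.3,0.05,0,0,0,-0.6],
    [0,0.3,0.05,0,0,0,-0.6],
    [0,0.3,0.05,0,0,0,-0.6],
  ],
)

```text
clock: 8.35
position: [0.6519, 0.0645, 0.0426]
tool_rot: [-3.13, -0.001, 1.698]
force: [-39.0, -2.4, 28.2]
grip_width: 0.0417
finger_force: 36.4
```

Run:
```python
from wr import *
s=observe();print(tr(s['position']),s['force'])
p,d,ci=snap('wrist'); cv2.imwrite('pics/w4.png',p[:,:,::-1]); np.savez('w4.npz',p=p,d=d,**ci)
```

```text
[2.7 0.5] [-39.01418154  -2.40351544  28.19157283]
```

View pics/w4.png

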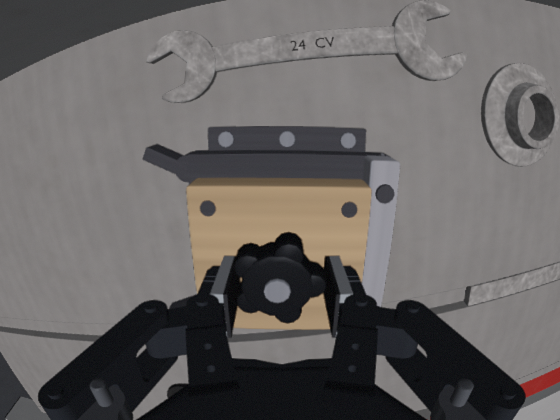

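The block's leading edge at column 371 sits flush on the pale stop, and the force rose without motion, so it is home. I'll relax the push, open the gripper and lift.

>>> play_rows(
  motion=[
    [0,-0.2,-0.03,0,0,0,-0.6],
    [0,-0.4,-0.05,0,0,0,-0.6],
    [0,-0.5,-0.05,0,0,0,-0.6],
    [0,-0.5,-0.05,0,0,0,-0.2],
    [0,-0.5,-0.05,0,0,0,0.3],
  ],
)

```text
clock: 8.9
position: [0.6528, 0.0645, 0.0436]
tool_rot: [3.141, 0.0, 1.699]
force: [-0.9, 0.2, 0.3]
grip_width: 0.0547
finger_force: 0.0
```

>>> play_rows(
  motion=[
    [0,0,0,0,0,0,0.6],
    [0,0,0,0,0,0,0.8],
    [0,0,0,0,0,0,0.8],
    [0,0,0,0,0,0,0.8],
    [0,0,0,0,0,0,0.8],
  ],
)

```text
clock: 9.4
position: [0.6525, 0.0645, 0.0433]
tool_rot: [3.141, 0.0, 1.699]
force: [0.0, -0.5, 0.1]
grip_width: 0.0768
finger_force: 0.0
```

>>> play_rows(
  motion=[
    [0,0,-1.5,0,0,0,0.8],
    [0,0,-4,0,0,0,0.8],
    [0,0,-7,0,0,0,0.8],
    [0,0,-10,0,0,0,0.8],
    [0,0,-12,0,0,0,0.8],
  ],
)

```text
clock: 9.9
position: [0.653, 0.0643, 0.1667]
tool_rot: [3.139, -0.0, 1.698]
force: [-0.4, -1.0, 0.0]
grip_width: 0.0768
finger_force: 0.0
```

>>> play_rows(
  motion=[
    [0,-3,0,0,0,0,0.8],
    [0,-7,0,0,0,0,0.8],
    [0,-11,0,0,0,0,0.8],
    [0,-15,0,0,0,0,0.8],
    [0,-18,0,0,0,0,0.8],
  ],
)

```text
clock: 10.4
position: [0.4717, 0.0411, 0.1642]
tool_rot: [3.141, -0.001, 1.698]
force: [0.7, 0.8, 0.2]
grip_width: 0.0767
finger_force: 0.0
```

Run:
```python
from wr import *; from fit import carr
for n in('top','side'):
    p,d,ci=snap(n); P=cloud(ci,d)
    if n=='top': cv2.imwrite('pics/end.png',cv2.resize(p[130:300,130:330,::-1],None,fx=3,fy=3)); r=carr(p,P,217,215)
    else: r=carr(p,P,258,262,30)
    print(r, tr(np.array(r[0])/1000))
```

```text
((650.5960083007812, 64.33040618896484), (90.80713653564453, 84.42108154296875), 6.922914028167725, np.float64(0.03763159190611824), array([0.6491235 , 0.06357128, 0.05827561]), np.int64(1540), np.int64(329)) [1.4 0.6]
((649.7803955078125, 66.74363708496094), (87.84144592285156, 85.40399932861328), 6.904592037200928, np.float64(0.0388596195284151), array([0.63790865, 0.08627675, 0.06046812]), np.int64(720), np.int64(223)) [0.9 3.1]
```

View pics/end.png

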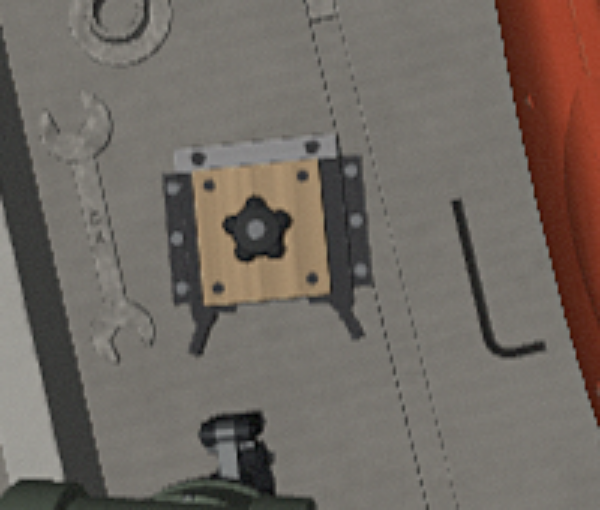

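The carriage is home against the stop at yaw 6.9° (rails 7.0°), the gripper is clear, and the spanner and hex key haven't moved.

```bash
python3 -c "
from workcell import bot
print(bot.job_done())"
```

```text
the job is handed in; nothing more can be done
None
```

The stop carriage is fully home against the end stop and released, the spanner and hex key lie where they were, and the job was handed in at about 10.5 s.

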